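# Change over matched pairs of handle blanks on the drying rack

### The job

First clear every red-banded plywood offcut, wherever it lies, into the blue bin; then take the dry cherry (red-brown) pair of blanks off the drying rack and lay it lengthwise in the middle of the black mat. Next load the maple (pale) pair across the two bars of the rack, in the middle of the bay marked by the pale sample tile, and after it the walnut (dark) pair in the bay marked by the dark tile; always lift the two blanks of a pair together in one grasp and lay them down side by side. Last, press the green button right down to start the drying fan; do not knock or shift the open oil tin.

Things in the scene. Friction and masses are not known exactly. Their poses are not given: they have to be found in the camera images.
- maple_a: one of the two maple chisel-handle blanks: a pale square-section wooden stick 140 x 26 x 26 mm, about 70 g. It starts flat on the bench, about 3 mm from its parallel mate maple_b. Origin at its centre (13 mm above whatever it lies on); x along its length. Slippery enough to slide aside when squeezed against its mate, so a grip across both closes the gap.
- maple_b: one of the two maple chisel-handle blanks: a pale square-section wooden stick 140 x 26 x 26 mm, about 70 g. It starts flat on the bench, about 3 mm from its parallel mate maple_a. Origin at its centre (13 mm above whatever it lies on); x along its length. Slippery enough to slide aside when squeezed against its mate, so a grip across both closes the gap.
- walnut_a: one of the two walnut chisel-handle blanks: a dark brown square-section wooden stick 140 x 26 x 26 mm, about 70 g. It starts flat on the bench, about 3 mm from its parallel mate walnut_b. Origin at its centre (13 mm above whatever it lies on); x along its length. Slippery enough to slide aside when squeezed against its mate, so a grip across both closes the gap.
- walnut_b: one of the two walnut chisel-handle blanks: a dark brown square-section wooden stick 140 x 26 x 26 mm, about 70 g. It starts flat on the bench, about 3 mm from its parallel mate walnut_a. Origin at its centre (13 mm above whatever it lies on); x along its length. Slippery enough to slide aside when squeezed against its mate, so a grip across both closes the gap.
- cherry_a: one of the two cherry chisel-handle blanks: a red-brown square-section wooden stick 140 x 26 x 26 mm, about 70 g. It starts across the bars of the rack, in either bay, about 3 mm from its parallel mate cherry_b. Origin at its centre (13 mm above whatever it lies on); x along its length. Slippery enough to slide aside when squeezed against its mate, so a grip across both closes the gap.
- cherry_b: one of the two cherry chisel-handle blanks: a red-brown square-section wooden stick 140 x 26 x 26 mm, about 70 g. It starts across the bars of the rack, in either bay, about 3 mm from its parallel mate cherry_a. Origin at its centre (13 mm above whatever it lies on); x along its length. Slippery enough to slide aside when squeezed against its mate, so a grip across both closes the gap.
- mat: black mat, fixed on the bench, 170 (x) x 110 (y) x 4 mm. Origin at the centre of its underside; x along its length. A blank lying on it has its centre 17 mm above the bench.
- rack: the drying rack, fixed: a grey board 260 x 270 x 12 mm with two aluminium bars along its y, each 20 mm wide and 20 mm high, centred at rack x = -45 and +45 mm, their tops 32 mm above the bench. Origin on the bench between the bars, half-way along them; x across the bars (the blanks lie along it), the board reaching from x = -95 to +165 mm. Two bays, centred at rack y = +65 and -65 mm, no walls between them. A blank on the bars has its centre 45 mm above the bench.
- swatch_maple: pale wooden sample tile 40 x 70 x 6 mm, fixed on the rack: it marks the maple bay. Origin at the centre of its underside, 12 mm above the bench; axes parallel to the rack's. The middle of its bay lies 125 mm from it towards -x of the rack, at the same rack y; the two bays are 130 mm apart. Which bay is which changes from start to start.
- swatch_walnut: dark wooden sample tile 40 x 70 x 6 mm, fixed on the rack: it marks the walnut bay. Origin at the centre of its underside, 12 mm above the bench; axes parallel to the rack's. The middle of its bay lies 125 mm from it towards -x of the rack, at the same rack y; the two bays are 130 mm apart. Which bay is which changes from start to start.
- scrap0: plywood offcut 100 x 40 x 22 mm with a red band painted round its middle, about 60 g; may be absent. Starts lying flat across the rack's bars in the bay that the cherry pair leaves free. Origin at its centre, x along its length, z across its 22 mm thickness.
- scrap1: plywood offcut 100 x 40 x 22 mm with a red band painted round its middle, about 60 g; may be absent. Starts lying flat on the black mat. Origin at its centre, x along its length, z across its 22 mm thickness.
- scrap2: plywood offcut 100 x 40 x 22 mm with a red band painted round its middle, about 60 g; may be absent. Starts lying flat on the bench between bin, blanks and button. Origin at its centre, x along its length, z across its 22 mm thickness.
- bin: open blue offcut bin, fixed, 200 (x) x 160 (y) x 60 mm high, walls and floor 5 mm. Origin at the centre of its underside, on the bench.
- start_top (a point): centre of the top of the green start button, 40 mm across, which is pressed straight down; z of this point is its height
- start (a joint): travel of the green button: 0 up, 0.006 m right down; sprung, about 5 N right down; it comes back up by itself
- oil_tin: open tin of oil, 80 mm across and 100 mm high, 0.95 kg, standing on the bench beyond the blanks; not to be disturbed. Origin at the centre of its underside.
Things that resemble listed ones, but are neither listed nor needed, are in the scene too. Several things have the shape of the mat; the one meant has the colours described above.

How it is judged:
By the outcome, as a careful person would: the job done as asked, in the order asked, and still so for the second after the job is handed in, with the robot touching nothing.
Of scrap0, scrap1, scrap2 only 1 to 3 are there at a start; the rules pass over those that are not, and their reading is None.
At some moment in a run one of cherry_a, cherry_b, maple_a, maple_b, walnut_a, walnut_b, scrap0, scrap1, scrap2 may be knocked a few centimetres aside while the robot is not near it.
Once in a run the grip may slacken for a moment while it holds something.
It also fails if it takes over 210 s, if anything falls off the work surface, if the arm or the gripper's body presses on something with over 40 N, if the wrist force passes 120 N, or if a joint passes its speed limit or range.

### The arm

A 6-joint arm with a two-finger parallel gripper is mounted at the origin on the work surface. World frame = base frame: x ahead of the robot, y to its left, z up, the work surface at z = 0. Lengths are in mm, angles in degrees, forces in N, time in s.
With the tool pointing down it reaches from about 300 to 850 mm from the base axis. Payload 4.2 kg.
Tool frame: the origin (TCP) lies on the centre line of the jaws, within the pads' length; the fingertips stand 14 mm ahead of it and the grasp point (between the pads) lies 5 mm behind it; z points along the fingers, y is the line along which they close (so a half turn about z gives the same grasp; the last joint's range is limited). The gripper opens to 91 mm and grips with 3 to 60 N. Pads are 32 mm wide; open, the fingers measure 118 mm over their backs; the gripper's body (76 mm by 178 mm) begins 60 mm behind the grasp point.
Start: joints at [67.494, 18.312, 89.639, -0, 72.044, -1.146], TCP at [209.432, 535.518, 227.976] pointing down, gripper open.
Joint ranges: [-177.97, 177.97], [-48.28, 115.42], [12.27, 149.76], [-77.06, 257.06], [2.81, 150.46], [-146.56, 146.56]. Speed limits (degrees/s): [147.25, 147.25, 180, 180, 180, 180].

### API

Orientations are given as [roll, pitch, yaw] about the fixed x, y, z axes, in that order (R = Rz(yaw) Ry(pitch) Rx(roll)).
In Python, from workcell import env gives the robot as it stands.
- The arm moves only by the tool arm_command, never from a script. Its argument "motion" is a list of rows, each an object with "offset": the shift along the tool's x, y, z in m, a list of three; "spin": the turn about the tool's z in rad. In form: [{"offset": [tx, ty, tz], "spin": spin}, ...]. A call has 1 to 5 rows; each row shifts and turns the commanded pose from where the row before left it, along the tool's axes as they then stand; what a row does not reach is not made up. A row lasts 1/8 s, in which the tool goes at most 62.5 mm and 10.7 degrees, less where a joint would pass 70% of its speed; a pose out of reach is approached as far as the arm can. A call with a gripper value outside its range is refused whole. "jaw" is the finger opening in m, from 0 to 0.0912, set as the call begins (left out, the last holds). The fingers move at their own pace and stop on an object; "newtons" is the grip in N (left out, the last holds). Time passes only in rows, so rows that do not move let the fingers close. It gives the time, the measured TCP pose, the force, the opening and the grip force at its end, in the units of the state.
- env.state(): the state, without advancing time (a new reading comes with each control period).
- env.grab_frame(name): name is "scene" or "top" or "wrist"; returns (picture, depth): 480x640x3 uint8, blue, green, red; 480x640 float32, mm along the optical axis (not along the pixel's ray), 0 where there is no reading.
- env.camera_model(name): a dict with "fx", "fy", "cx", "cy" (pixels), "eye" and "rotation" of the camera in the world; the wrist camera has in their place "hand_eye" (4x4, takes a point from camera to tool coordinates, whose origin is the TCP and whose axes are the flange's). Camera axes: x right, y down, z forward; pixel columns grow to the right and rows downward; lengths in mm; the calibration is good to about 2 mm. The wrist camera is an equidistant fisheye: a pixel r from the principal point sees the ray r / f radians off the axis. A picture is of the moment at which its call begins: read the wrist's pose just before it. camera_model takes no time and is no camera call.
- env.job_done(): hands the job in; it is judged then, once.
Trained networks look in the newest picture that a camera, given by its name, has taken for a name from the list of things; names that differ only in an ending like _2 or _b are one class to them, and where a whole thing is asked for, a point or a joint stands for the part that bears it (a point fixed in the world has none). Each returns a list of dicts, best first, with "score" (0 to 1); they miss things now and then, are a little off and sometimes report something else, mostly with a low value. They report only what shows in the picture. A call takes as long as a camera call. They do not tell look-alikes from the thing itself.
- env.boxes_of(camera, target): "bbox" ([left, top, right, bottom] in pixels, round what is visible of it).
- env.pinpoint(camera, target): "location" ([column, row] in pixels: a listed point, or the origin of a listed thing).
The state is a dict: "time_s": time; "qpos": joint angles; "qvel": joint speeds; "effort": joint torques, N m; "ee_pos": TCP position; "ee_rot": TCP orientation; "force": force on the tool from outside, world axes, zero at the start; "torque": the same for the moment, N m; "gripper_width": finger opening in mm; "gripper_force": force on a finger pad.
Only numpy, scipy, OpenCV 4.12 (cv2) and the standard library are available. Lean on these libraries where they do the work, as an engineer would, in place of code of your own. Each camera call takes 0.05 s, during which the arm holds its last target. There are 200 camera calls.

## Working session

There is one attempt and no reset: what is moved stays moved. The work goes in short steps, Python scripts to look and compute and a tool call to move; the robot and the scene stay as the last step left them, time stands still between calls to the robot, and variables do not carry over. Pictures are saved under pics/ and viewed, at most 14 in all, crops included, and the job is handed in when it is done.

Besides the shell and the picture viewer there is one more tool, called by a JSON object that holds its "api" and its "payload", one argument or row to a line. arm_command: Moves the arm, as the interface text tells. Its arguments: {"type":"object","properties":{"motion":{"type":"array"},"jaw":{"type":"number"},"newtons":{"type":"number"}},"required":["motion"]}

```bash
ls; mkdir -p pics; cat > h.py <<'E'
import numpy as np, cv2
from scipy.spatial.transform import Rotation as R
from workcell import env
def cam(n): return env.camera_model(n)
def world(n,u,v,z=None,d=None):
    m=cam(n); r=np.array([(u-m['cx'])/m['fx'],(v-m['cy'])/m['fy'],1.0])
    e=np.array(m['eye']); w=np.array(m['rotation'])@r
    return e+w*(d if d is not None else (z-e[2])/w[2])
def cloud(n,D):
    m=cam(n); v,u=np.mgrid[:480,:640]
    P=np.stack([(u-m['cx'])/m['fx']*D,(v-m['cy'])/m['fy']*D,D],-1)
    return P@np.array(m['rotation']).T+np.array(m['eye'])
E
python3 - <<'E'
from h import *
for n in('scene','top'):
    I,D=env.grab_frame(n); cv2.imwrite(f'pics/{n}0.png',I); np.save(f'{n}.npy',D); m=cam(n); print(n,m)
    for t in['maple_a','walnut_a','cherry_a','mat','rack','swatch_maple','swatch_walnut','scrap0','bin','start_top','oil_tin']:
        print(t,[(round(x['score'],2),np.round(x['location']).tolist()) for x in env.pinpoint(n,t)[:5]])
s=env.state();print(s)
print(cam('wrist'))
E
```

```text
pics
scene {'fx': 554.4656849868115, 'fy': 554.4656849868115, 'cx': 310.5093412919832, 'cy': 238.27551885102127, 'eye': array([1499.40121892, -368.9511136 ,  903.163004  ]), 'rotation': array([-126.79447248,   -1.08374287,   72.325125  ])}
maple_a [(0.97, [390.0, 242.0]), (0.67, [381.0, 247.0])]
walnut_a [(0.67, [435.0, 235.0]), (0.54, [422.0, 294.0])]
cherry_a [(0.92, [236.0, 276.0]), (0.61, [226.0, 279.0])]
mat [(0.83, [403.0, 192.0]), (0.82, [419.0, 297.0]), (0.64, [296.0, 254.0])]
rack [(0.61, [202.0, 301.0])]
swatch_maple [(0.63, [185.0, 344.0])]
swatch_walnut [(0.72, [245.0, 328.0]), (0.55, [460.0, 278.0]), (0.2, [294.0, 254.0])]
scrap0 [(0.72, [423.0, 295.0]), (0.61, [338.0, 257.0])]
bin []
start_top [(0.64, [295.0, 253.0]), (0.22, [247.0, 327.0])]
oil_tin [(0.68, [466.0, 276.0])]
top {'fx': 516.8353596561282, 'fy': 516.8353596561282, 'cx': 318.282371040414, 'cy': 237.9707905127492, 'eye': array([ 311.2662178 ,  -19.95076056, 1281.04818619]), 'rotation': array([-173.07264727,    1.12294226,  -90.53309248])}
maple_a [(0.86, [249.0, 242.0]), (0.73, [238.0, 241.0])]
walnut_a [(0.
[... 990 characters left out ...]
 'ee_rot': array([ 1.79988862e+02, -1.41663240e-03,  1.58641429e+02]), 'force': array([ 0.67264776, -0.36403697,  0.62557428]), 'torque': array([ 0.01123499, -0.00241777, -0.01609224]), 'gripper_force': 0.0, 'gripper_width': 91.43604463684859}
{'fx': 371.64829954431775, 'fy': 371.64829954431775, 'cx': 314.627166756799, 'cy': 239.93308687569555, 'hand_eye': array([[-8.42299987e-04, -9.59577068e-01, -2.81444738e-01,
         8.09535513e+01],
       [ 9.99999553e-01, -9.28982144e-04,  1.74564828e-04,
         4.23247970e-01],
       [-4.28965542e-04, -2.81444465e-01,  9.59577422e-01,
        -1.57243418e+02],
       [ 0.00000000e+00,  0.00000000e+00,  0.00000000e+00,
         1.00000000e+00]])}
```

View pics/top0.png

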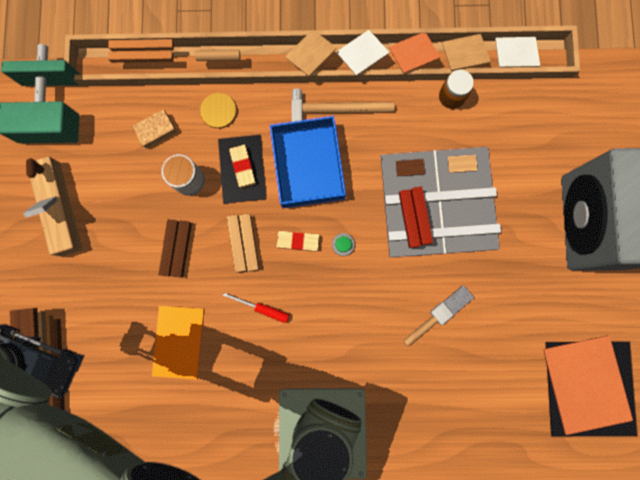

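View pics/scene0.png

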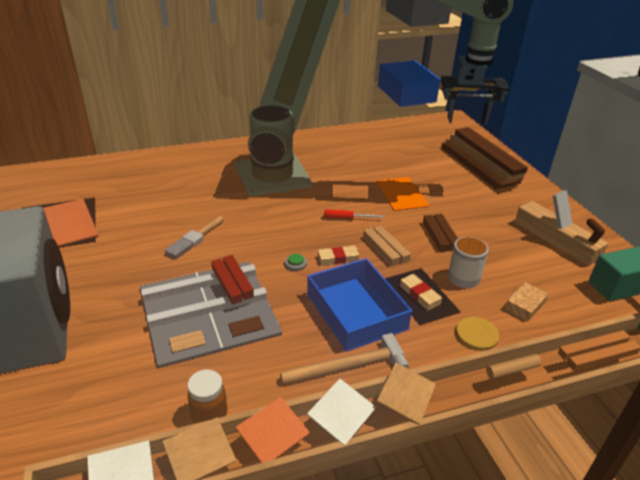

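Top view: scraps at (242,166) on the black mat and at (299,241). Cherry is at (416,217), in the dark tile's bay. Maple is at (243,243), walnut at (177,248), the tin at (182,175) and the button at (344,244). Look-alikes: the orange mat (178,342), the black mat under the orange sheet (590,388), the dark/brown sticks at (40,340), the cork block (154,128) and the red screwdriver (258,307). None of these match the descriptions.

```bash
cat > h.py <<'E'
import numpy as np, cv2
from scipy.spatial.transform import Rotation as R
from workcell import env
def rot(a): return R.from_euler('xyz',a,degrees=True).as_matrix()
def rays(n,u,v,s=None):
    "origin and ray (z-cam = 1) in the world"
    m=env.camera_model(n); u=np.asarray(u,float); v=np.asarray(v,float)
    x=(u-m['cx'])/m['fx']; y=(v-m['cy'])/m['fy']
    if n=='wrist':
        t=np.hypot(x,y)+1e-9; k=np.tan(np.minimum(t,1.45))/t; x,y=x*k,y*k
        s=s or env.state(); T=np.eye(4); T[:3,:3]=rot(s['ee_rot']); T[:3,3]=s['ee_pos']
        T=T@m['hand_eye']; Rm,e=T[:3,:3],T[:3,3]
    else: Rm,e=rot(m['rotation']),np.array(m['eye'])
    return e,np.stack([x,y,np.ones_like(x)],-1)@Rm.T
def onz(n,u,v,z,s=None):
    e,r=rays(n,u,v,s); return e+r*((z-e[2])/r[...,2])[...,None]
def cloud(n,D,s=None):
    v,u=np.mgrid[:480,:640]; e,r=rays(n,u,v,s); return e+r*D[...,None]
def shot(n,save=None):
    s=env.state(); I,D=env.grab_frame(n)
    if save: cv2.imwrite(save,I)
    return I,D,cloud(n,D,s),s
def rect(pts):
    "centre, long, short, yaw of the long side (deg, -90..90)"
    r=cv2.minAreaRect(np.float32(pts[:,:2])); b=cv2.boxPoints(r)
    e=[b[1]-b[0],b[2]-b[1]]; L=max(e,key=np.linalg.norm)
    a=(np.degrees(np.arctan2(L[1],L[0]))+90)%180-90
    return np.round([*r[0],max(r[1]),min(r[1]),a],1)
def things(I,P,lo,hi,c=None,rad=120,mn=60,mask=None):
    "rects of connected parts with top between lo and hi mm, within rad of c"
    m=(P[...,2]>lo)&(P[...,2]<hi)
    if c is not None: m&=np.hypot(P[...,0]-c[0],P[...,1]-c[1])<rad
    if mask is not None: m&=mask
    n,L,S,_=cv2.connectedComponentsWithStats(m.astype(np.uint8))
    return [(rect(P[L==i]),int(S[i,4]),np.round(np.median(P[L==i][:,2]),1),I[L==i].mean(0).round().tolist()) for i in range(1,n) if S[i,4]>=mn]
def togo(x,y,z,yaw,s=None):
    "tool-frame offset (m) after spin, and spin (deg, rad) to a tool-down pose; yaw modulo 180"
    s=s or env.state(); cur=s['ee_rot'][2]; d=(yaw-cur+90)%180-90
    o=rot(s['ee_rot']).T@(np.array([x,y,z])-s['ee_pos'])
    print('goal',[x,y,z,yaw],'offset before spin m',np.round(o/1000,4).tolist(),'spin deg',round(d,1),'rad',round(np.radians(d),3),'q6',s['qpos'][5].round(1))
E
python3 - <<'E'
from h import *
I=cv2.imread('pics/top0.png');D=np.load('top.npy');P=cloud('top',D)
print('bench z',np.median(P[290:310,330:400,2]))
for k,(u,v) in dict(maple=(243,243),walnut=(177,248),scrap2=(299,241),scrap1=(242,166),cherry=(416,217),button=(344,244),tin=(182,175),bin=(309,163),tileD=(410,167),tileM=(462,163)).items():
    p=P[v,u]; print(k,p.round(1)); lo,hi=(p[2]-6,p[2]+6)
    for t in things(I,P,lo,hi,p,130,40): 
        if np.hypot(*(t[0][:2]-p[:2]))<45: print('   ',t)
hsv=cv2.cvtColor(I,cv2.COLOR_BGR2HSV)
m=(hsv[...,2]<70);m[:130]=0;m[210:]=0;m[:,:215]=0;m[:,272:]=0
print('mat',rect(P[m]))
m=(hsv[...,1]<50)&(P[...,2]<25);m[:145]=0;m[260:]=0;m[:,:378]=0;m[:,505:]=0
n,L,S,_=cv2.connectedComponentsWithStats(m.astype(np.uint8))
print('board',[ (rect(P[L==i]),S[i,4]) for i in range(1,n) if S[i,4]>300])
m=(P[...,2]>26)&(P[...,2]<36);m[:180]=0;m[260:]=0;m[:,:378]=0;m[:,505:]=0
n,L,S,_=cv2.connectedComponentsWithStats(m.astype(np.uint8))
print('bars',[ (rect(P[L==i]),S[i,4]) for i in range(1,n) if S[i,4]>30])
E
```

```text
bench z 0.7503894059135519
maple [457.  192.6  -2.7]
    (array([451.2, 193.4, 258.7, 248. ,  87.6]), 5423, np.float64(0.2), [62.0, 120.0, 200.0])
walnut [443.1 349.8  27.3]
    (array([445.2, 358.3, 140.4,  58.5,  -7.8]), 1206, np.float64(26.4), [32.0, 58.0, 102.0])
scrap2 [457.7  50.8  20.4]
    (array([459.9,  54.3, 100.1,  40.9,  84.6]), 619, np.float64(22.8), [108.0, 165.0, 235.0])
scrap1 [646.5 191.6  28.5]
    (array([649.7, 192.9, 102. ,  41.4,  15.2]), 610, np.float64(27.0), [106.0, 162.0, 232.0])
cherry [ 510.3 -233.8   42.3]
button [449.  -59.6  21.3]
    (array([451.6, -56.9,  40.2,  39.1,  20.8]), 204, np.float64(22.5), [82.0, 161.0, 60.0])
tin [607.  319.8 103.1]
    (array([619.1, 329.4,  79.3,  76.1,  44.6]), 841, np.float64(101.5), [91.0, 144.0, 206.0])
bin [656.7  25.2  10.3]
    (array([660.1,  29. , 181.6, 150.6,   7.4]), 3146, np.float64(6.9), [200.0, 109.0, 43.0])
tileD [ 639.6 -226.5   22.1]
    (array([ 641.8, -225.2,   79.7,   48.7,  -85.9]), 406, np.float64(19.4), [43.0, 67.0, 109.0])
tileM [ 648.3 -355.9   20.6]
    (array([ 658.4, -355.7,   88.4,   63.7,   85.3]), 503, np.float64(19.1), [108.0, 162.0, 213.0])
mat [508.2 139.7 485.3 146.8  22.2]
board [(array([ 631.2, -292.9,  269.9,  105.2,  -86.8]), np.int32(3176)), (array([ 455.4, -286. ,  300.2,  135.8,   72.9]), np.int32(2078)), (array([ 526.5, -354.9,  177.2,   70.5,  -85.7]), np.int32(1845))]
bars [(array([ 568.6, -344.4,  176. ,   22.2,  -86.4]), np.int32(539)), (array([ 558.6, -179.7,   34.5,   20.3,  -87.4]), np.int32(107)), (array([ 479.5, -354.4,  167.7,   20.8,  -86.4]), np.int32(509)), (array([ 470. , -188.7,   42. ,   21.9,  -86. ]), np.int32(133))]
```

{"api": "arm_command", "payload": {
  "motion": [
    {"offset":[-0.041,-0.0357,0.005],"spin":0},
    {"offset":[-0.041,-0.0357,0.005],"spin":0},
    {"offset":[-0.041,-0.0357,0.005],"spin":0},
    {"offset":[-0.041,-0.0357,0.005],"spin":0},
    {"offset":[-0.041,-0.0357,0.005],"spin":0}
  ],
  "jaw": 0.07,
  "newtons": 20
}}

```text
time_s: 1.82
ee_pos: [336.0, 293.1, 203.0]
ee_rot: [180.0, 0.0, 158.7]
force: [0.3, 0.3, 0.5]
gripper_width: 69.9
gripper_force: 0.0
```

{"api": "arm_command", "payload": {
  "motion": [
    {"offset":[-0.041,-0.0357,0.005],"spin":0},
    {"offset":[-0.041,-0.0357,0.005],"spin":0},
    {"offset":[-0.041,-0.0357,0.005],"spin":0},
    {"offset":[-0.041,-0.0357,0.005],"spin":0},
    {"offset":[-0.041,-0.0357,0.005],"spin":0}
  ]
}}

```text
time_s: 2.45
ee_pos: [462.1, 52.1, 178.1]
ee_rot: [180.0, 0.0, 158.6]
force: [0.7, 0.2, 0.1]
gripper_width: 70.0
gripper_force: 0.0
```

{"api": "arm_command", "payload": {
  "motion": [
    {"offset":[0,0,0],"spin":0.18},
    {"offset":[0,0,0],"spin":0.18},
    {"offset":[0,0,0],"spin":0.18},
    {"offset":[0,0,0],"spin":0.18},
    {"offset":[0,0,0],"spin":0.18}
  ]
}}

```text
time_s: 3.08
ee_pos: [461.3, 53.7, 178.0]
ee_rot: [180.0, -0.0, 106.7]
force: [-0.2, 0.3, -0.7]
gripper_width: 70.2
gripper_force: 0.0
```

{"api": "arm_command", "payload": {
  "motion": [
    {"offset":[0,0,0],"spin":0.18},
    {"offset":[0,0,0],"spin":0.18},
    {"offset":[0,0,0],"spin":0.03},
    {"offset":[0,0,0],"spin":0}
  ]
}}

```text
time_s: 3.58
ee_pos: [461.2, 53.7, 178.0]
ee_rot: [180.0, -0.0, 84.9]
force: [-1.0, -0.7, -0.2]
gripper_width: 70.0
gripper_force: 0.0
```

```bash
sed -i "s/'spin deg',round(d,1),'rad',round(np.radians(d),3)/'spin rad',round(-np.radians(d),3),'final yaw',round(cur+d,1)/" h.py
cat >> h.py <<'E'
def near(n,c,lo,hi,rad=90,mn=60,mask=None):
    I,D,P,s=shot(n)
    for t in things(I,P,lo,hi,c,rad,mn,mask): print(n,t)
    return I,P,s
E
python3 - <<'E'
from h import *
I,P,s=near('wrist',(460,54),14,32)
cv2.imwrite('pics/w1.png',I)
print(np.median(P[...,2][(np.hypot(P[...,0]-460,P[...,1]-54)<120)&(P[...,2]<10)]))
E
```

```text
wrist (array([457.8,  57.1,  99.6,  41.1,  84.2]), 5098, np.float64(22.6), [104.0, 147.0, 207.0])
wrist (array([546.6,  65.6,  46. ,   1.4, -82.5]), 221, np.float64(23.1), [74.0, 49.0, 55.0])
0.4780911886281842
```

View pics/w1.png

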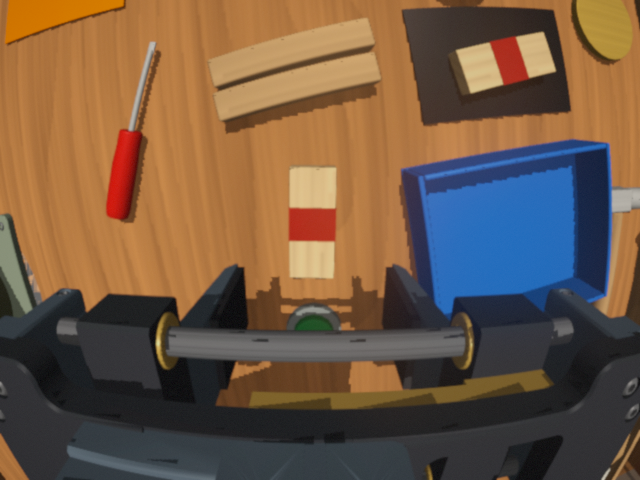

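The wrist view shows the banded scrap alone at (312,222), with maple and the bin clear of the jaws.

{"api": "arm_command", "payload": {
  "motion": [
    {"offset":[0.0025,-0.003,0.04],"spin":0},
    {"offset":[0,0,0.05],"spin":0},
    {"offset":[0,0,0.04],"spin":0},
    {"offset":[0,0,0.029],"spin":0},
    {"offset":[0,0,0],"spin":0}
  ]
}}

```text
time_s: 4.25
ee_pos: [456.9, 56.3, 17.4]
ee_rot: [-179.7, 0.0, 84.8]
force: [0.3, -0.1, 0.3]
gripper_width: 69.7
gripper_force: 0.0
```

{"api": "arm_command", "payload": {
  "motion": [
    {"offset":[0,0,0],"spin":0},
    {"offset":[0,0,0],"spin":0},
    {"offset":[0,0,0],"spin":0},
    {"offset":[0,0,0],"spin":0},
    {"offset":[0,0,0],"spin":0}
  ],
  "jaw": 0.02,
  "newtons": 30
}}

```text
time_s: 4.88
ee_pos: [459.1, 56.5, 19.8]
ee_rot: [179.9, -0.0, 84.7]
force: [-0.5, -0.2, 6.5]
gripper_width: 39.6
gripper_force: 29.9
```

{"api": "arm_command", "payload": {
  "motion": [
    {"offset":[0,0,-0.04],"spin":0},
    {"offset":[0,0,-0.05],"spin":0},
    {"offset":[0,0,-0.05],"spin":0},
    {"offset":[0,0,0],"spin":0}
  ]
}}

```text
time_s: 5.38
ee_pos: [461.0, 56.7, 162.6]
ee_rot: [179.5, -0.1, 84.7]
force: [-0.0, 0.6, -0.7]
gripper_width: 39.8
gripper_force: 29.9
```

{"api": "arm_command", "payload": {
  "motion": [
    {"offset":[0,0.049,0],"spin":0},
    {"offset":[0,0.049,0],"spin":0},
    {"offset":[0,0.049,0],"spin":0},
    {"offset":[0,0.049,0],"spin":0},
    {"offset":[0,0.049,0],"spin":0}
  ]
}}

```text
time_s: 6.0
ee_pos: [703.0, 33.8, 156.6]
ee_rot: [-179.8, 0.0, 84.7]
force: [1.0, 0.7, -1.2]
gripper_width: 39.7
gripper_force: 29.9
```

{"api": "arm_command", "payload": {
  "motion": [
    {"offset":[0,0,0],"spin":0},
    {"offset":[0,0,0.045],"spin":0},
    {"offset":[0,0,0.045],"spin":0},
    {"offset":[0,0,0.04],"spin":0},
    {"offset":[0,0,0],"spin":0}
  ]
}}

```text
time_s: 6.62
ee_pos: [699.2, 34.0, 25.4]
ee_rot: [-179.6, 0.0, 84.7]
force: [-0.2, 0.4, -0.7]
gripper_width: 39.9
gripper_force: 30.0
```

{"api": "arm_command", "payload": {
  "motion": [
    {"offset":[0,0,0],"spin":0},
    {"offset":[0,0,0],"spin":0},
    {"offset":[0,0,0],"spin":0}
  ],
  "jaw": 0.065
}}

```text
time_s: 7.0
ee_pos: [701.3, 34.2, 30.0]
ee_rot: [-179.9, -0.0, 84.7]
force: [-5.6, 1.0, 5.2]
gripper_width: 64.6
gripper_force: 2.7
```

{"api": "arm_command", "payload": {
  "motion": [
    {"offset":[0,0,-0.045],"spin":0},
    {"offset":[0,0,-0.045],"spin":0},
    {"offset":[0,0,-0.045],"spin":0},
    {"offset":[0,0,0],"spin":0}
  ]
}}

```text
time_s: 7.5
ee_pos: [705.0, 34.1, 169.7]
ee_rot: [179.4, -0.1, 84.7]
force: [0.5, -0.0, 0.8]
gripper_width: 65.1
gripper_force: 0.0
```

```bash
python3 - <<'E'
from h import *
print('bin'); I,P,s=near('wrist',(690,32),14,42,80)
cv2.imwrite('pics/w2.png',I)
print('scrap1'); I,P,s=near('wrist',(650,193),16,42,70)
near('top',(650,193),16,42,70); near('top',(690,32),14,42,60)
togo(647,193,160,15,s)
E
```

```text
bin
wrist (array([746.7,  39.1, 112.3,   1.2, -82.5]), 387, np.float64(28.3), [87.0, 59.0, 63.0])
wrist (array([699.3,  34.9, 100. ,  40.6,  84.1]), 5574, np.float64(27.6), [122.0, 155.0, 215.0])
wrist (array([761.8,  57.7,  25.8,   9.1, -78.7]), 267, np.float64(25.8), [149.0, 155.0, 163.0])
wrist (array([699. , -38.5,  75. ,   2.6,   7.5]), 1130, np.float64(29.1), [106.0, 59.0, 34.0])
scrap1
wrist (array([648.3, 195.6, 100.7,  41.8,  15.1]), 5847, np.float64(26.6), [106.0, 146.0, 209.0])
top (array([650.3, 192.6, 102.1,  41.3,  15.4]), 658, np.float64(26.7), [113.0, 169.0, 237.0])
goal [647, 193, 160, 15] offset before spin m [0.1531, -0.0709, 0.0064] spin rad 1.217 final yaw 15.0 q6 7.1
```

{"api": "arm_command", "payload": {
  "motion": [
    {"offset":[0.0387,-0.0177,0],"spin":0.1},
    {"offset":[0.0405,-0.0137,0],"spin":0.1},
    {"offset":[0.0418,-0.0096,0],"spin":0.1},
    {"offset":[0.0423,-0.0051,0],"spin":0.1},
    {"offset":[0,0,0],"spin":0.18}
  ]
}}

```text
time_s: 8.32
ee_pos: [696.4, 203.6, 161.4]
ee_rot: [-179.9, 0.1, 51.4]
force: [0.4, -0.8, -0.2]
gripper_width: 65.2
gripper_force: 0.0
```

{"api": "arm_command", "payload": {
  "motion": [
    {"offset":[0,0,0],"spin":0.18},
    {"offset":[0,0,0],"spin":0.18},
    {"offset":[0,0,0],"spin":0.18},
    {"offset":[0,0,0],"spin":0.097},
    {"offset":[0,0,0],"spin":0}
  ]
}}

```text
time_s: 8.95
ee_pos: [696.3, 200.1, 162.1]
ee_rot: [-180.0, 0.2, 15.1]
force: [-0.2, 0.3, 0.1]
gripper_width: 65.1
gripper_force: 0.0
```

```bash
python3 - <<'E'
from h import *
I,P,s=near('wrist',(650,193),16,42,70)
togo(649,194.5,25,15,s)
print('maple');near('top',(451,193),15,35,110)
E
```

```text
wrist (array([651.2, 196.5,  94.9,  40.9,  14.6]), 4878, np.float64(26.6), [99.0, 138.0, 195.0])
goal [649, 194.5, 25, 15] offset before spin m [-0.0467, -0.0068, 0.1372] spin rad 0.001 final yaw 15.0 q6 90.1
maple
```

{"api": "arm_command", "payload": {
  "motion": [
    {"offset":[-0.0465,-0.007,0],"spin":0},
    {"offset":[0,0,0.04],"spin":0},
    {"offset":[0,0,0.04],"spin":0},
    {"offset":[0,0,0.03],"spin":0},
    {"offset":[0,0,0],"spin":0}
  ]
}}

```text
time_s: 9.68
ee_pos: [648.2, 194.5, 51.1]
ee_rot: [180.0, 0.4, 15.1]
force: [0.5, 0.5, 0.0]
gripper_width: 65.1
gripper_force: 0.0
```

```bash
python3 - <<'E'
from h import *
togo(649,195,25,15)
E
```

```text
goal [649, 195, 25, 15] offset before spin m [0.0011, -0.0003, 0.026] spin rad 0.001 final yaw 15.0 q6 90.7
```

{"api": "arm_command", "payload": {
  "motion": [
    {"offset":[0.001,0,0.026],"spin":0},
    {"offset":[0,0,0],"spin":0},
    {"offset":[0,0,0],"spin":0}
  ]
}}

```text
time_s: 10.05
ee_pos: [652.2, 195.6, 29.6]
ee_rot: [-180.0, -0.1, 15.0]
force: [0.3, -0.4, 0.4]
gripper_width: 64.6
gripper_force: 0.0
```

{"api": "arm_command", "payload": {
  "motion": [
    {"offset":[0,0,0],"spin":0},
    {"offset":[0,0,0],"spin":0},
    {"offset":[0,0,0],"spin":0},
    {"offset":[0,0,0],"spin":0},
    {"offset":[0,0,0],"spin":0}
  ],
  "jaw": 0.02
}}

```text
time_s: 10.68
ee_pos: [651.4, 195.4, 28.5]
ee_rot: [-180.0, -0.0, 15.0]
force: [-0.0, 0.3, 3.7]
gripper_width: 39.8
gripper_force: 30.0
```

{"api": "arm_command", "payload": {
  "motion": [
    {"offset":[0,0,-0.04],"spin":0},
    {"offset":[0,0,-0.05],"spin":0},
    {"offset":[0,0,-0.05],"spin":0},
    {"offset":[0,0,0],"spin":-0.175},
    {"offset":[0,0,0],"spin":-0.175}
  ]
}}

```text
time_s: 11.3
ee_pos: [651.2, 195.3, 168.4]
ee_rot: [180.0, -0.0, 35.4]
force: [-0.2, 0.1, -1.0]
gripper_width: 39.8
gripper_force: 30.0
```

{"api": "arm_command", "payload": {
  "motion": [
    {"offset":[0,0,0],"spin":-0.175},
    {"offset":[0,0,0],"spin":-0.175},
    {"offset":[0,0,0],"spin":-0.175},
    {"offset":[0,0,0],"spin":-0.175},
    {"offset":[0,0,0],"spin":-0.175}
  ]
}}

```text
time_s: 11.92
ee_pos: [650.9, 195.2, 167.2]
ee_rot: [-179.9, 0.0, 85.5]
force: [-0.2, -0.1, -0.5]
gripper_width: 40.1
gripper_force: 30.0
```

{"api": "arm_command", "payload": {
  "motion": [
    {"offset":[0,0,0],"spin":-0.175},
    {"offset":[0,0,0],"spin":0}
  ]
}}

```text
time_s: 12.18
ee_pos: [650.9, 195.3, 167.3]
ee_rot: [-179.9, 0.0, 95.1]
force: [-0.2, 0.4, -1.1]
gripper_width: 39.7
gripper_force: 30.0
```

```bash
python3 - <<'E'
from h import *
togo(618,24,160,95)
E
```

```text
goal [618, 24, 160, 95] offset before spin m [-0.1677, -0.048, 0.0074] spin rad 0.002 final yaw 95.0 q6 10.6
```

{"api": "arm_command", "payload": {
  "motion": [
    {"offset":[-0.042,-0.012,0],"spin":0},
    {"offset":[-0.042,-0.012,0],"spin":0},
    {"offset":[-0.042,-0.012,0],"spin":0},
    {"offset":[-0.042,-0.012,0],"spin":0},
    {"offset":[0,0,0],"spin":0}
  ]
}}

```text
time_s: 12.8
ee_pos: [618.0, 21.0, 167.9]
ee_rot: [-180.0, 0.0, 94.8]
force: [0.1, 1.2, -0.1]
gripper_width: 39.5
gripper_force: 30.0
```

{"api": "arm_command", "payload": {
  "motion": [
    {"offset":[0,0,0.045],"spin":0},
    {"offset":[0,0,0.045],"spin":0},
    {"offset":[0,0,0.043],"spin":0},
    {"offset":[0,0,0],"spin":0},
    {"offset":[0,0,0],"spin":0}
  ]
}}

```text
time_s: 13.42
ee_pos: [619.3, 24.3, 36.0]
ee_rot: [179.9, -0.0, 95.2]
force: [0.2, -0.2, 0.4]
gripper_width: 39.8
gripper_force: 30.0
```

{"api": "arm_command", "payload": {
  "motion": [
    {"offset":[0,0,0],"spin":0},
    {"offset":[0,0,0],"spin":0},
    {"offset":[0,0,0],"spin":0}
  ],
  "jaw": 0.055
}}

```text
time_s: 13.8
ee_pos: [618.9, 23.6, 35.7]
ee_rot: [179.9, 0.0, 95.2]
force: [-0.2, 0.2, -1.2]
gripper_width: 55.1
gripper_force: 0.0
```

{"api": "arm_command", "payload": {
  "motion": [
    {"offset":[0,0,-0.045],"spin":0},
    {"offset":[0,0,-0.045],"spin":0},
    {"offset":[0,0,-0.055],"spin":0},
    {"offset":[0,0,-0.04],"spin":0},
    {"offset":[0,0,0],"spin":0}
  ]
}}

```text
time_s: 14.42
ee_pos: [620.5, 23.7, 224.4]
ee_rot: [179.5, 0.0, 95.2]
force: [-0.6, -0.6, -1.0]
gripper_width: 54.7
gripper_force: 0.0
```

```bash
python3 - <<'E'
from h import *
print('bin'); I,P,s=near('wrist',(660,30),14,50,70)
print('top bin');I,P,s=near('top',(660,30),14,50,70)
cv2.imwrite('pics/t2.png',I)
hsv=cv2.cvtColor(I,cv2.COLOR_BGR2HSV)
m=(P[...,2]>38)&(P[...,2]<56)&(hsv[...,1]>150)
n=near('top',(513,-233),38,56,110,mask=m)
togo(513,-233,190,8)
E
```

```text
bin
wrist (array([698.7,  35. , 100.1,  42. ,  83.4]), 3891, np.float64(27.5), [115.0, 144.0, 199.0])
wrist (array([619.3,  23.1,  99.4,  40.3, -85.5]), 3877, np.float64(27.6), [116.0, 148.0, 207.0])
top bin
top (array([ 509.1, -232. ,  133.6,    8.2,   10.1]), 71, np.float64(46.7), [9.0, 15.0, 55.0])
goal [513, -233, 190, 8] offset before spin m [-0.246, -0.1276, 0.029] spin rad 1.522 final yaw 8.0 q6 -4.1
```

View pics/t2.png

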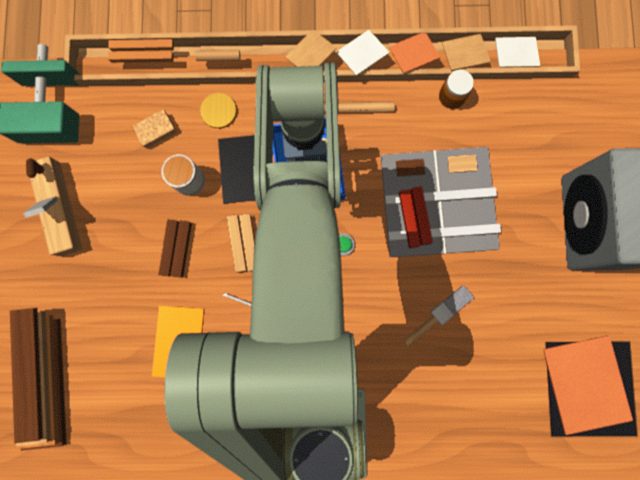

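The picture shows the mat clear and both scraps are in the bin. Cherry is in place at (416,217).

{"api": "arm_command", "payload": {
  "motion": [
    {"offset":[-0.0492,-0.0255,0.004],"spin":0},
    {"offset":[-0.0492,-0.0255,0.004],"spin":0},
    {"offset":[-0.0492,-0.0255,0.004],"spin":0},
    {"offset":[-0.0492,-0.0255,0.004],"spin":0},
    {"offset":[-0.0492,-0.0255,0.004],"spin":0}
  ],
  "jaw": 0.078
}}

```text
time_s: 15.2
ee_pos: [512.3, -234.0, 197.9]
ee_rot: [-179.8, -0.1, 95.2]
force: [0.4, -0.7, -0.5]
gripper_width: 78.0
gripper_force: 0.0
```

{"api": "arm_command", "payload": {
  "motion": [
    {"offset":[0,0,0],"spin":0.18},
    {"offset":[0,0,0],"spin":0.18},
    {"offset":[0,0,0],"spin":0.18},
    {"offset":[0,0,0],"spin":0.18},
    {"offset":[0,0,0],"spin":0.18}
  ]
}}

```text
time_s: 15.82
ee_pos: [513.0, -232.5, 197.9]
ee_rot: [-179.8, 0.1, 43.3]
force: [-0.3, 0.7, 0.0]
gripper_width: 78.3
gripper_force: 0.0
```

{"api": "arm_command", "payload": {
  "motion": [
    {"offset":[0,0,0],"spin":0.18},
    {"offset":[0,0,0],"spin":0.18},
    {"offset":[0,0,0],"spin":0.18},
    {"offset":[0,0,0],"spin":0.08},
    {"offset":[0,0,0],"spin":0}
  ]
}}

```text
time_s: 16.45
ee_pos: [513.2, -232.6, 198.2]
ee_rot: [-179.9, 0.2, 8.2]
force: [0.4, -1.4, -0.1]
gripper_width: 77.7
gripper_force: 0.0
```

```bash
python3 - <<'E'
from h import *
I,P,s=near('wrist',(513,-233),50,66,110)
cv2.imwrite('pics/w3.png',I)
print('bars');near('wrist',(525,-330),24,40,190)
print(s['ee_pos'],s['ee_rot'])
E
```

```text
wrist (array([ 512.9, -243.1,  139.4,   25.9,    8.8]), 4938, np.float64(58.4), [36.0, 51.0, 133.0])
wrist (array([ 505.8, -213.9,  139.9,   26.9,    8.8]), 4954, np.float64(58.4), [42.0, 62.0, 161.0])
bars
wrist (array([ 557.1, -174.9,   31.2,   20.6,  -86. ]), 800, np.float64(32.5), [202.0, 210.0, 215.0])
wrist (array([ 559.6, -220.5,   20.5,    3.5,    8. ]), 98, np.float64(32.5), [96.0, 102.0, 117.0])
wrist (array([ 567.2, -339.8,  180. ,   20.9,  -86.5]), 4006, np.float64(32.4), [182.0, 188.0, 193.0])
wrist (array([ 467.5, -184.9,   39.5,   21.8,  -86.2]), 957, np.float64(32.4), [181.0, 188.0, 193.0])
wrist (array([ 470.8, -234.3,   20.6,    2.8,    8.1]), 93, np.float64(32.5), [91.0, 96.0, 108.0])
wrist (array([ 477.9, -349.1,  171.7,   21.7,  -86.8]), 3082, np.float64(32.3), [98.0, 103.0, 107.0])
[ 513.22138494 -232.56942191  198.20546383] [-1.79886484e+02  1.64332063e-01  8.17881756e+00]
```

View pics/w3.png

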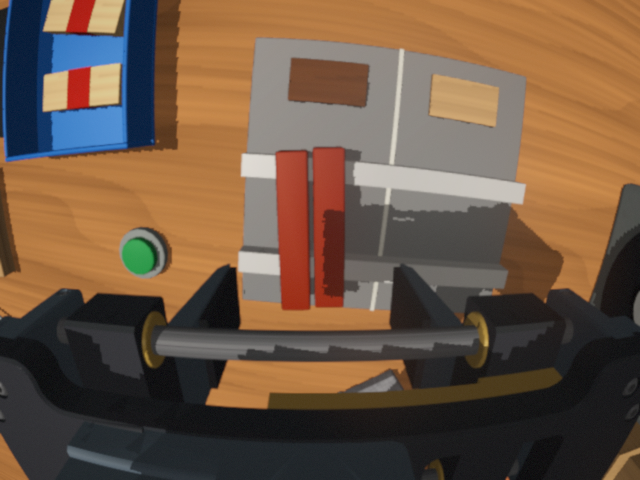

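Wrist view: the cherry pair at (293,230)/(330,225) is clear on both sides. The dark tile marks its bay and the pale tile the other.

{"api": "arm_command", "payload": {
  "motion": [
    {"offset":[-0.0026,-0.004,0],"spin":-0.011},
    {"offset":[0,0,0.05],"spin":0},
    {"offset":[0,0,0.04],"spin":0},
    {"offset":[0,0,0.03],"spin":0},
    {"offset":[0,0,0],"spin":0}
  ]
}}

```text
time_s: 17.18
ee_pos: [509.1, -228.3, 77.9]
ee_rot: [-179.8, 0.3, 8.8]
force: [-0.7, -0.2, 0.5]
gripper_width: 78.0
gripper_force: 0.0
```

{"api": "arm_command", "payload": {
  "motion": [
    {"offset":[0,0,0.035],"spin":0},
    {"offset":[0,0,0],"spin":0},
    {"offset":[0,0,0],"spin":0}
  ],
  "newtons": 40
}}

```text
time_s: 17.55
ee_pos: [512.0, -229.8, 46.7]
ee_rot: [179.9, -0.1, 8.8]
force: [0.2, 0.2, 1.3]
gripper_width: 78.1
gripper_force: 0.0
```

{"api": "arm_command", "payload": {
  "motion": [
    {"offset":[0,0,0],"spin":0},
    {"offset":[0,0,0],"spin":0},
    {"offset":[0,0,0],"spin":0},
    {"offset":[0,0,0],"spin":0},
    {"offset":[0,0,0],"spin":0}
  ],
  "jaw": 0.035
}}

```text
time_s: 18.18
ee_pos: [511.2, -229.5, 45.6]
ee_rot: [180.0, -0.0, 8.8]
force: [-1.3, 0.3, 6.3]
gripper_width: 51.9
gripper_force: 40.0
```

{"api": "arm_command", "payload": {
  "motion": [
    {"offset":[0,0,-0.02],"spin":0},
    {"offset":[0,0,-0.04],"spin":0},
    {"offset":[0,0,-0.04],"spin":0},
    {"offset":[0,0,-0.04],"spin":0},
    {"offset":[0,0,0],"spin":0}
  ]
}}

```text
time_s: 18.8
ee_pos: [512.5, -230.0, 187.7]
ee_rot: [179.8, -0.3, 8.8]
force: [0.1, 0.2, -1.5]
gripper_width: 51.7
gripper_force: 40.0
```

```bash
python3 - <<'E'
from h import *
I,D,P,s=shot('top')
hsv=cv2.cvtColor(I,cv2.COLOR_BGR2HSV)
m=(hsv[...,2]<60)&(P[...,2]<20)&(np.hypot(P[...,0]-650,P[...,1]-190)<120)
m=cv2.morphologyEx(m.astype(np.uint8),cv2.MORPH_OPEN,np.ones((5,5)))
n,L,S,_=cv2.connectedComponentsWithStats(m)
print('mat',[(rect(P[L==i]),S[i,4]) for i in range(1,n) if S[i,4]>300])
I,P,s=near('wrist',(s['ee_pos'][0],s['ee_pos'][1]),80,220,110)
print(s['ee_pos'],s['ee_rot'],s['qpos'][5])
for z in[0]:
  I,D,P,s=shot('top'); m=(P[...,2]>18)&(P[...,2]<34)
  for t in things(I,P,18,34,(448,193),90,100): print('maple',t)
E
```

```text
mat [(array([647.4, 196.3, 165.5, 104.8,   4.9]), np.int32(1841))]
wrist (array([ 542.2, -223.1,   75.9,   75.7,  -79.3]), 23719, np.float64(198.3), [36.0, 51.0, 130.0])
wrist (array([ 494.2, -204.8,    8.8,    0.8,    8.4]), 62, np.float64(215.7), [32.0, 47.0, 68.0])
wrist (array([ 479. , -233.2,   52.2,   21.2,  -80.6]), 3282, np.float64(198.3), [17.0, 29.0, 89.0])
wrist (array([ 502.3, -255.9,    9.1,    0.8,    9.6]), 61, np.float64(216.3), [34.0, 46.0, 66.0])
[ 511.09321597 -229.41402958  185.44938363] [ 1.79952563e+02 -7.83823436e-02  8.75357307e+00] 55.89159619262899
maple (array([456.6, 189.9, 143.1,  57.5,   9. ]), 1242, np.float64(26.5), [105.0, 171.0, 226.0])
```

{"api": "arm_command", "payload": {
  "motion": [
    {"offset":[0.0249,-0.0499,0],"spin":0},
    {"offset":[0.0249,-0.0499,0],"spin":0},
    {"offset":[0.0249,-0.0499,0],"spin":0},
    {"offset":[0.0249,-0.0499,0],"spin":0},
    {"offset":[0.0249,-0.0499,0],"spin":0}
  ]
}}

```text
time_s: 19.58
ee_pos: [595.3, 37.9, 182.6]
ee_rot: [-180.0, 0.2, 8.8]
force: [0.6, -0.3, -1.4]
gripper_width: 51.6
gripper_force: 40.0
```

{"api": "arm_command", "payload": {
  "motion": [
    {"offset":[0.0249,-0.0499,0],"spin":0},
    {"offset":[0.0249,-0.0499,0],"spin":0},
    {"offset":[0.0249,-0.0499,0],"spin":0.068},
    {"offset":[0,0,0],"spin":0},
    {"offset":[0,0,0],"spin":0}
  ]
}}

```text
time_s: 20.2
ee_pos: [646.0, 195.1, 182.7]
ee_rot: [179.9, 0.2, 4.9]
force: [-0.2, 0.3, -1.7]
gripper_width: 51.8
gripper_force: 40.0
```

```bash
python3 - <<'E'
from h import *
I,D,P,s=shot('wrist','pics/w4.png')
print(s['ee_pos'],s['ee_rot'],s['gripper_width'],s['qpos'])
hsv=cv2.cvtColor(I,cv2.COLOR_BGR2HSV)
m=(hsv[...,2]<60)&(P[...,2]<12)&(P[...,2]>-6)&(np.hypot(P[...,0]-647,P[...,1]-196)<125)
m=cv2.morphologyEx(m.astype(np.uint8),cv2.MORPH_OPEN,np.ones((3,3)))
n,L,S,_=cv2.connectedComponentsWithStats(m)
print('mat',[(rect(P[L==i]),S[i,4]) for i in range(1,n) if S[i,4]>200])
print('tin',[t for t in things(I,P,60,110,(619,329),80,100)])
print('held',[t for t in things(I,P,130,215,(690,200),90,300)])
E
```

```text
[645.99111803 195.1454478  182.69970596] [179.92465612   0.23671733   4.90858116] 51.839447818822556 [ 1.58462788e+01  2.90618470e+01  7.89977810e+01 -3.05235216e-02
  7.21870873e+01  1.00946942e+02]
mat []
tin [(array([623.2, 333.4,  80.5,  71.4, -77.2]), 7960, np.float64(100.9), [79.0, 126.0, 166.0])]
held [(array([678. , 198.8,  75.5,  75.4, -85.6]), 23517, np.float64(195.4), [36.0, 53.0, 138.0]), (array([613.9, 193.4,  52.3,  20.9, -85.5]), 3274, np.float64(195.7), [20.0, 33.0, 99.0])]
```

View pics/w4.png

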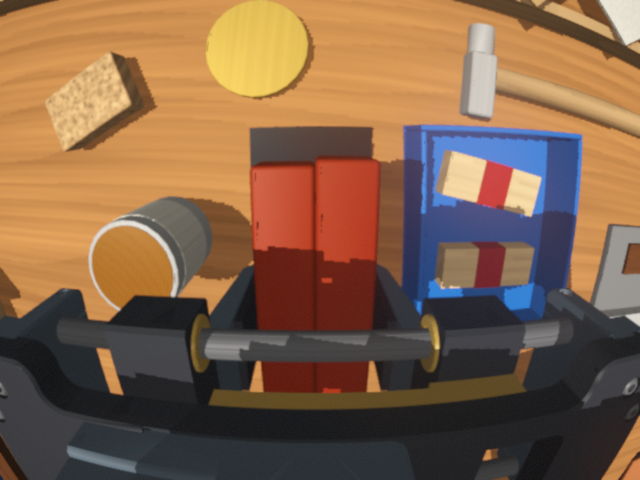

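```bash
python3 - <<'E'
from h import *
s=env.state()
print(onz('wrist',[250,372,250,372],[127,127,160,156],4,s).round(1))
togo(646,195,20,4.9)
E
```

```text
[[726.5 260.5   4. ]
 [735.5 151.2   4. ]
 [696.4 258.6   4. ]
 [709.1 148.5   4. ]]
goal [646, 195, 20, 4.9] offset before spin m [0.0004, -0.0007, 0.1633] spin rad -0.001 final yaw 4.9 q6 101.0
```

The wrist view shows cherry held at (315,270), with the mat's far edge at row 127 spanning columns 250–372. The tin at (140,260) leaves about 8 mm to the gripper body if I aim 3 mm to the right of the mat's centre.

{"api": "arm_command", "payload": {
  "motion": [
    {"offset":[0.0003,-0.0009,0.03],"spin":0},
    {"offset":[0,0,0.03],"spin":0},
    {"offset":[0,0,0],"spin":0},
    {"offset":[0,0,0.015],"spin":0},
    {"offset":[0,0,0],"spin":0}
  ]
}}

```text
time_s: 20.88
ee_pos: [646.9, 196.0, 109.6]
ee_rot: [180.0, 0.1, 4.8]
force: [0.3, 0.6, -1.5]
gripper_width: 51.6
gripper_force: 40.0
```

```bash
python3 - <<'E'
from h import *
s=env.state();togo(646.3,196,19.5,4.9,s)
e,_=rays('wrist',0,0,s); I,D,P,s=shot('wrist','pics/w5.png')
print('tin',things(I,P,60,115,(621,330),80,100)); print('held',things(I,P,s['ee_pos'][2]-4,s['ee_pos'][2]+18,(690,200),90,300))
E
```

```text
goal [646.3, 196, 19.5, 4.9] offset before spin m [-0.0005, -0.0001, 0.0901] spin rad -0.001 final yaw 4.9 q6 101.0
tin [(array([639. , 332.5,  80.4,  40.8,  89.5]), 6871, np.float64(100.0), [88.0, 122.0, 151.0]), (array([5.900e+02, 3.204e+02, 1.990e+01, 1.090e+01, 2.000e-01]), 270, np.float64(101.2), [66.0, 125.0, 178.0])]
held [(array([678.8, 199.7,  75.4,  73.4,   4.6]), 22087, np.float64(122.3), [36.0, 56.0, 148.0]), (array([614.5, 194.2,  52.3,  20.9, -85.3]), 3276, np.float64(122.5), [21.0, 34.0, 103.0])]
```

{"api": "arm_command", "payload": {
  "motion": [
    {"offset":[0,0,0.02],"spin":0},
    {"offset":[0,0,0.02],"spin":0},
    {"offset":[0,0,0.02],"spin":0},
    {"offset":[0,0,0.018],"spin":0},
    {"offset":[0,0,0],"spin":0}
  ]
}}

```text
time_s: 21.55
ee_pos: [646.5, 196.3, 30.8]
ee_rot: [180.0, 0.1, 4.9]
force: [0.0, 0.2, -1.3]
gripper_width: 52.0
gripper_force: 40.0
```

{"api": "arm_command", "payload": {
  "motion": [
    {"offset":[0,0,0.005],"spin":0},
    {"offset":[0,0,0],"spin":0},
    {"offset":[0,0,0],"spin":0}
  ]
}}

```text
time_s: 21.92
ee_pos: [647.6, 196.6, 27.6]
ee_rot: [-180.0, -0.1, 4.9]
force: [0.5, 0.9, -0.7]
gripper_width: 51.9
gripper_force: 40.0
```

{"api": "arm_command", "payload": {
  "motion": [
    {"offset":[-0.001,0,0.005],"spin":0},
    {"offset":[0,0,0.004],"spin":0},
    {"offset":[0,0,0],"spin":0},
    {"offset":[0,0,0],"spin":0}
  ]
}}

```text
time_s: 22.42
ee_pos: [646.3, 196.4, 18.4]
ee_rot: [-180.0, -0.0, 4.9]
force: [-1.9, -0.2, 2.8]
gripper_width: 51.7
gripper_force: 42.3
```

{"api": "arm_command", "payload": {
  "motion": [
    {"offset":[0,0,0],"spin":0},
    {"offset":[0,0,0],"spin":0},
    {"offset":[0,0,0],"spin":0},
    {"offset":[0,0,0],"spin":0}
  ],
  "jaw": 0.07
}}

```text
time_s: 22.92
ee_pos: [646.8, 196.8, 18.3]
ee_rot: [-180.0, -0.1, 4.9]
force: [0.4, 2.9, 4.0]
gripper_width: 70.1
gripper_force: 2.1
```

{"api": "arm_command", "payload": {
  "motion": [
    {"offset":[0,0,-0.03],"spin":0},
    {"offset":[0,0,-0.04],"spin":0},
    {"offset":[0,0,-0.05],"spin":0},
    {"offset":[0,0,-0.05],"spin":0},
    {"offset":[0,0,0],"spin":0}
  ]
}}

```text
time_s: 23.55
ee_pos: [648.3, 196.3, 192.4]
ee_rot: [-180.0, -0.5, 4.8]
force: [0.0, 0.4, -0.7]
gripper_width: 70.0
gripper_force: 0.0
```

```bash
python3 - <<'E'
from h import *
I,D,P,s=shot('wrist','pics/w6.png')
hsv=cv2.cvtColor(I,cv2.COLOR_BGR2HSV)
for t in things(I,P,18,40,(650,196),90,300): print('cherry',t)
m=(P[...,2]>14)&(P[...,2]<36)
for t in things(I,P,14,36,(456,192),95,150): print('maple w',t)
print('tin',things(I,P,60,115,(621,330),80,100))
I,D,P,s=shot('top')
for t in things(I,P,14,36,(456,192),95,100): print('maple t',t)
print('tin',things(I,P,60,115,(621,330),80,100))
togo(456,191,190,9)
E
```

```text
cherry (array([644.6, 197.5, 141.6,  52.4,   4.9]), 8727, np.float64(30.4), [36.0, 61.0, 169.0])
cherry (array([661.3, 113.2,  65.6,   1.7,   7.1]), 410, np.float64(29.3), [100.0, 60.0, 52.0])
maple w (array([475.3, 211.5,  53.1,  27. ,   9.1]), 775, np.float64(26.4), [113.0, 165.0, 205.0])
maple w (array([481.6, 181.9,  43.7,  26.6,   8.7]), 756, np.float64(26.5), [114.0, 167.0, 208.0])
tin [(array([626.5, 332.1,  80.1,  65.4,  88.4]), 7329, np.float64(100.9), [75.0, 120.0, 158.0])]
tin []
goal [456, 191, 190, 9] offset before spin m [-0.1895, -0.0113, -0.0024] spin rad -0.072 final yaw 9.0 q6 101.1
```

{"api": "arm_command", "payload": {
  "motion": [
    {"offset":[-0.0474,-0.0028,0],"spin":0},
    {"offset":[-0.0474,-0.0028,0],"spin":0},
    {"offset":[-0.0474,-0.0028,0],"spin":0},
    {"offset":[-0.0474,-0.0028,0],"spin":-0.072},
    {"offset":[0,0,0],"spin":0}
  ],
  "jaw": 0.078
}}

```text
time_s: 24.28
ee_pos: [451.9, 190.3, 185.9]
ee_rot: [179.9, 0.4, 9.1]
force: [-0.1, 0.5, 0.4]
gripper_width: 77.9
gripper_force: 0.0
```

```bash
python3 - <<'E'
from h import *
I,D,P,s=shot('wrist','pics/w7.png')
hsv=cv2.cvtColor(I,cv2.COLOR_BGR2HSV)
for t in things(I,P,18,36,(456,192),95,150): print('maple w',t)
togo(455,193,14,9)
E
```

```text
maple w (array([454.3, 208. , 139.3,  26.2,   9.5]), 4518, np.float64(26.5), [108.0, 160.0, 201.0])
maple w (array([456.2, 177.6, 139.5,  25.9,   9. ]), 4527, np.float64(26.4), [95.0, 142.0, 180.0])
goal [455, 193, 14, 9] offset before spin m [0.0013, -0.0022, 0.1725] spin rad 0.0 final yaw 9.0 q6 102.5
```

View pics/w7.png

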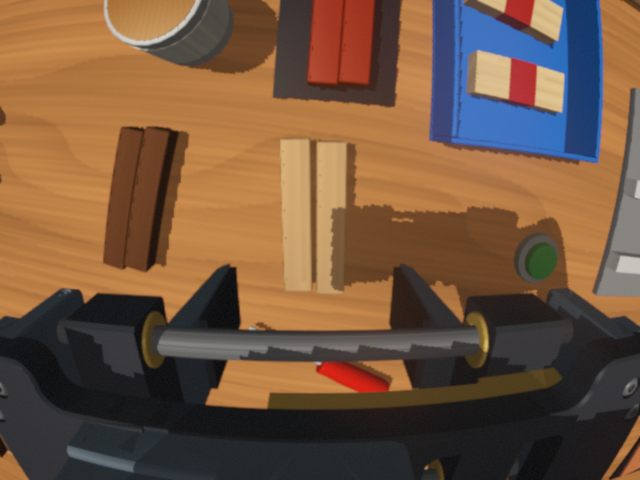

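Wrist view: the maple pair at (297,215)/(331,215) has clear sides. Cherry lies on the mat at (342,40), side by side.

{"api": "arm_command", "payload": {
  "motion": [
    {"offset":[0.0016,-0.002,0.03],"spin":0},
    {"offset":[0,0,0.05],"spin":0},
    {"offset":[0,0,0.05],"spin":0},
    {"offset":[0,0,0.02],"spin":0},
    {"offset":[0,0,0],"spin":0}
  ]
}}

```text
time_s: 24.95
ee_pos: [457.2, 193.1, 35.4]
ee_rot: [179.9, 0.3, 8.9]
force: [0.4, -0.4, 0.8]
gripper_width: 78.3
gripper_force: 0.0
```

{"api": "arm_command", "payload": {
  "motion": [
    {"offset":[0,0,0.018],"spin":0},
    {"offset":[0,0,0],"spin":0},
    {"offset":[0,0,0],"spin":0}
  ]
}}

```text
time_s: 25.32
ee_pos: [458.7, 194.0, 20.8]
ee_rot: [-180.0, -0.1, 9.0]
force: [-0.2, -0.4, -0.4]
gripper_width: 78.4
gripper_force: 0.0
```

{"api": "arm_command", "payload": {
  "motion": [
    {"offset":[0,0,0],"spin":0},
    {"offset":[0,0,0],"spin":0},
    {"offset":[0,0,0],"spin":0},
    {"offset":[0,0,0],"spin":0},
    {"offset":[0,0,0],"spin":0}
  ],
  "jaw": 0.035
}}

```text
time_s: 25.95
ee_pos: [457.8, 193.7, 20.3]
ee_rot: [180.0, -0.0, 9.0]
force: [0.1, -1.9, 4.3]
gripper_width: 52.1
gripper_force: 40.0
```

{"api": "arm_command", "payload": {
  "motion": [
    {"offset":[0,0,-0.02],"spin":0},
    {"offset":[0,0,-0.05],"spin":0},
    {"offset":[0,0,-0.05],"spin":0},
    {"offset":[0,0,-0.05],"spin":0},
    {"offset":[0,0,0],"spin":0}
  ]
}}

```text
time_s: 26.58
ee_pos: [459.7, 194.8, 193.4]
ee_rot: [-179.9, -0.5, 9.0]
force: [-0.2, 1.1, -2.3]
gripper_width: 51.9
gripper_force: 40.0
```

```bash
python3 - <<'E'
from h import *
I,D,P,s=shot('wrist')
z=s['ee_pos'][2]; print(s['ee_pos'],s['ee_rot'],s['gripper_width'])
print('held',things(I,P,z-10,z+20,(500,200),90,300))
togo(524,-362.5,190,3.5)
E
```

```text
[459.71017866 194.75954098 193.41725303] [-179.86704623   -0.47433264    8.98183647] 51.875256981545476
held [(array([488.5, 200.2,  77.9,  73.3,   8.5]), 21424, np.float64(199.7), [87.0, 128.0, 161.0]), (array([422.8, 189.9,  52.2,  21.3, -81.1]), 3115, np.float64(199.3), [58.0, 88.0, 117.0])]
goal [524, -362.5, 190, 3.5] offset before spin m [-0.0217, 0.56, 0.0003] spin rad 0.096 final yaw 3.5 q6 102.6
```

{"api": "arm_command", "payload": {
  "motion": [
    {"offset":[-0.002,0.056,0],"spin":0},
    {"offset":[-0.002,0.056,0],"spin":0},
    {"offset":[-0.002,0.056,0],"spin":0},
    {"offset":[-0.002,0.056,0],"spin":0},
    {"offset":[-0.002,0.056,0],"spin":0}
  ]
}}

```text
time_s: 27.25
ee_pos: [490.1, -85.8, 187.4]
ee_rot: [-179.9, 0.2, 9.0]
force: [-0.2, -0.5, -2.0]
gripper_width: 51.6
gripper_force: 40.0
```

{"api": "arm_command", "payload": {
  "motion": [
    {"offset":[-0.002,0.056,0],"spin":0},
    {"offset":[-0.002,0.056,0],"spin":0},
    {"offset":[-0.002,0.056,0],"spin":0},
    {"offset":[-0.002,0.056,0],"spin":0},
    {"offset":[-0.002,0.056,0],"spin":0.096}
  ]
}}

```text
time_s: 27.88
ee_pos: [524.3, -363.5, 186.7]
ee_rot: [-179.8, 0.2, 3.3]
force: [1.1, -0.4, -1.1]
gripper_width: 52.0
gripper_force: 40.0
```

{"api": "arm_command", "payload": {
  "motion": [
    {"offset":[0,0,0],"spin":0},
    {"offset":[0,0,0],"spin":0},
    {"offset":[0,0,0],"spin":0}
  ]
}}

```text
time_s: 28.25
ee_pos: [525.0, -361.0, 188.9]
ee_rot: [-179.9, 0.1, 3.6]
force: [-0.5, 0.0, -1.8]
gripper_width: 51.4
gripper_force: 40.0
```

```bash
python3 - <<'E'
from h import *
I,D,P,s=shot('wrist','pics/w8.png')
z=s['ee_pos'][2]; print(s['ee_pos'],s['ee_rot'],s['gripper_width'])
print('held',things(I,P,z-10,z+25,s['ee_pos'][:2]+[40,0],90,300))
print('bars',things(I,P,26,40,(525,-300),190,100))
print('tiles',things(I,P,15.5,24,(648,-290),125,100))
E
```

```text
[ 524.96098345 -360.96878771  188.91852772] [-1.79894885e+02  9.33962814e-02  3.56834270e+00] 51.44521362567579
held [(array([ 554.2, -358.2,   77.9,   74.1,    3.7]), 21833, np.float64(194.9), [77.0, 113.0, 143.0]), (array([ 487.8, -362.3,   52.2,   21.9,  -85.5]), 3117, np.float64(195.1), [59.0, 90.0, 119.0])]
bars [(array([ 560.9, -231.5,  144.8,   20.3,  -86.5]), 3295, np.float64(32.5), [206.0, 213.0, 217.0]), (array([ 572.3, -415. ,   29.3,   20.1,  -85.5]), 562, np.float64(32.5), [104.0, 111.0, 120.0]), (array([ 470.7, -237.3,  143.9,   21.9,  -86.4]), 2703, np.float64(32.5), [182.0, 189.0, 193.0]), (array([ 490.5, -427.9,   22.2,   10.6,   60. ]), 123, np.float64(31.9), [87.0, 94.0, 100.0])]
tiles [(array([ 648.3, -354.5,   70.5,   40.2,  -86.3]), 3543, np.float64(18.4), [110.0, 161.0, 200.0]), (array([ 639.8, -225.2,   70.8,   40.1,  -86.5]), 2976, np.float64(18.5), [40.0, 68.0, 112.0]), (array([ 571.5, -247.8,  106.5,    1. ,  -86.4]), 114, np.float64(19.1), [119.0, 123.0, 126.0])]
```

View pics/w8.png

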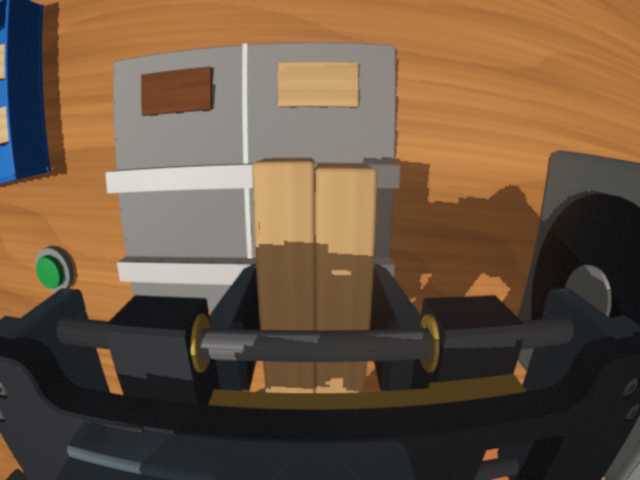

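Wrist view: maple is held at (315,275), lined up with the pale tile at (318,85); a shift of about 2 mm is needed. Lowering.

{"api": "arm_command", "payload": {
  "motion": [
    {"offset":[0.0017,0.002,0.03],"spin":0},
    {"offset":[0,0,0.04],"spin":0},
    {"offset":[0,0,0.04],"spin":0},
    {"offset":[0,0,0.01],"spin":0},
    {"offset":[0,0,0],"spin":0}
  ]
}}

```text
time_s: 28.92
ee_pos: [527.5, -364.0, 70.3]
ee_rot: [-180.0, -0.0, 3.5]
force: [0.2, 0.3, -1.7]
gripper_width: 51.4
gripper_force: 40.0
```

{"api": "arm_command", "payload": {
  "motion": [
    {"offset":[0,0,0.004],"spin":0},
    {"offset":[0,0,0],"spin":0},
    {"offset":[0,0,0],"spin":0}
  ]
}}

```text
time_s: 29.3
ee_pos: [527.5, -364.7, 66.8]
ee_rot: [180.0, -0.1, 3.5]
force: [-1.1, 0.6, -2.3]
gripper_width: 52.0
gripper_force: 40.0
```

{"api": "arm_command", "payload": {
  "motion": [
    {"offset":[-0.0005,-0.0015,0.006],"spin":0},
    {"offset":[0,0,0.005],"spin":0},
    {"offset":[0,0,0.003],"spin":0},
    {"offset":[0,0,0],"spin":0},
    {"offset":[0,0,0],"spin":0}
  ]
}}

```text
time_s: 29.92
ee_pos: [526.3, -362.8, 52.4]
ee_rot: [-180.0, 0.0, 3.5]
force: [-3.2, 1.3, 4.8]
gripper_width: 51.3
gripper_force: 40.0
```

{"api": "arm_command", "payload": {
  "motion": [
    {"offset":[0,0,0],"spin":0},
    {"offset":[0,0,0],"spin":0},
    {"offset":[0,0,0],"spin":0},
    {"offset":[0,0,0],"spin":0}
  ],
  "jaw": 0.07
}}

```text
time_s: 30.42
ee_pos: [526.6, -363.0, 51.7]
ee_rot: [-180.0, -0.0, 3.5]
force: [-0.5, 0.5, -1.0]
gripper_width: 70.0
gripper_force: 0.0
```

{"api": "arm_command", "payload": {
  "motion": [
    {"offset":[0,0,-0.03],"spin":0},
    {"offset":[0,0,-0.04],"spin":0},
    {"offset":[0,0,-0.05],"spin":0},
    {"offset":[0,0,-0.03],"spin":0},
    {"offset":[0,0,0],"spin":0}
  ]
}}

```text
time_s: 31.05
ee_pos: [527.8, -363.8, 204.8]
ee_rot: [179.8, -0.3, 3.5]
force: [-0.1, -0.4, 0.4]
gripper_width: 69.7
gripper_force: 0.0
```

```bash
python3 - <<'E'
from h import *
I,D,P,s=shot('wrist')
print('maple',things(I,P,48,66,(523,-362),95,200))
I,D,P,s=shot('top')
print('walnut',things(I,P,14,36,(445,358),110,150))
print('cherry',things(I,P,22,40,(647,196),90,150))
print('scr',things(I,P,18,40,(655,30),75,150))
togo(445,357,200,-8)
E
```

```text
maple [(array([ 522.9, -362. ,  142.4,   52.4,    3.4]), 9541, np.float64(58.4), [95.0, 141.0, 177.0])]
walnut [(array([449.4, 362.6, 145.5,  54.6,  -7.1]), 1260, np.float64(26.5), [32.0, 57.0, 101.0])]
cherry [(array([645.4, 194.4, 142.9,  52.9,   5.1]), 1174, np.float64(30.6), [37.0, 59.0, 177.0])]
scr [(array([701. ,  31.8, 100. ,  42.8,  84.3]), 641, np.float64(28.2), [109.0, 159.0, 228.0]), (array([620.8,  19.7,  99.9,  42.1, -84.4]), 665, np.float64(27.9), [113.0, 163.0, 231.0])]
goal [445, 357, 200, -8] offset before spin m [-0.0372, -0.7232, 0.0017] spin rad 0.2 final yaw -8.0 q6 50.9
```

{"api": "arm_command", "payload": {
  "motion": [
    {"offset":[-0.0026,-0.0561,0],"spin":0},
    {"offset":[-0.0026,-0.0561,0],"spin":0},
    {"offset":[-0.0026,-0.0561,0],"spin":0},
    {"offset":[-0.0026,-0.0561,0],"spin":0},
    {"offset":[-0.0026,-0.0561,0],"spin":0}
  ],
  "jaw": 0.08
}}

```text
time_s: 31.78
ee_pos: [495.0, -81.9, 199.9]
ee_rot: [-179.9, 0.2, 3.5]
force: [1.0, 0.6, 0.3]
gripper_width: 79.7
gripper_force: 0.0
```

{"api": "arm_command", "payload": {
  "motion": [
    {"offset":[-0.0026,-0.0561,0],"spin":0},
    {"offset":[-0.0026,-0.0561,0],"spin":0},
    {"offset":[-0.0026,-0.0561,0],"spin":0},
    {"offset":[-0.0026,-0.0561,0],"spin":0},
    {"offset":[-0.0026,-0.0561,0],"spin":0}
  ]
}}

```text
time_s: 32.4
ee_pos: [465.1, 196.8, 200.0]
ee_rot: [179.9, 0.2, 3.5]
force: [-0.2, -0.1, -0.1]
gripper_width: 80.0
gripper_force: 0.0
```

{"api": "arm_command", "payload": {
  "motion": [
    {"offset":[-0.0026,-0.0561,0],"spin":0},
    {"offset":[-0.0026,-0.0561,0],"spin":0},
    {"offset":[-0.0026,-0.0561,0],"spin":0},
    {"offset":[0,0,0],"spin":0.1},
    {"offset":[0,0,0],"spin":0.09}
  ]
}}

```text
time_s: 33.02
ee_pos: [447.2, 363.2, 199.2]
ee_rot: [179.8, 0.2, -7.5]
force: [-0.3, -0.2, 0.9]
gripper_width: 79.9
gripper_force: 0.0
```

{"api": "arm_command", "payload": {
  "motion": [
    {"offset":[0,0,0],"spin":0},
    {"offset":[0,0,0],"spin":0}
  ]
}}

```text
time_s: 33.28
ee_pos: [448.2, 362.5, 200.9]
ee_rot: [179.9, 0.1, -7.3]
force: [0.6, 0.3, 0.0]
gripper_width: 79.8
gripper_force: 0.0
```

```bash
python3 - <<'E'
from h import *
I,D,P,s=shot('wrist','pics/w9.png')
print(s['ee_pos'],s['ee_rot'],s['qpos'][5])
for t in things(I,P,18,36,(448,361),105,150): print('walnut',t)
E
```

```text
[448.16959867 362.46150734 200.87820208] [ 1.79919916e+02  8.31566845e-02 -7.34715895e+00] 135.16604419684393
walnut (array([447.4, 365.3, 144.7,  52.8,  -7.2]), 8225, np.float64(26.4), [37.0, 65.0, 108.0])
```

View pics/w9.png

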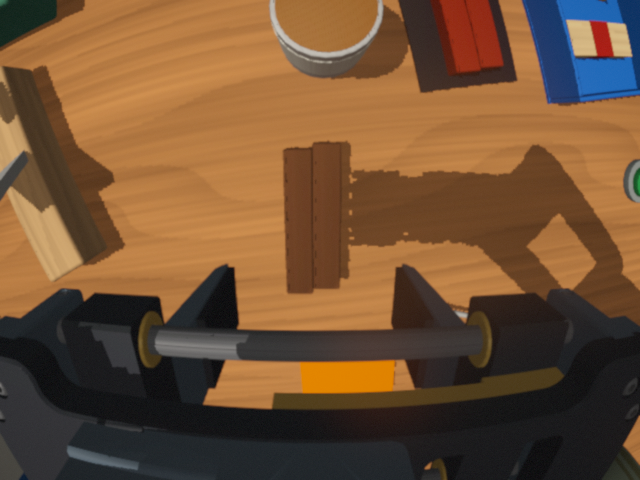

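Wrist view: the walnut pair at (315,215) now touches, with a few mm of stagger. The tin (327,30) and the rest are clear of the jaws.

{"api": "arm_command", "payload": {
  "motion": [
    {"offset":[-0.001,-0.0027,0.03],"spin":0},
    {"offset":[0,0,0.05],"spin":0},
    {"offset":[0,0,0.05],"spin":0},
    {"offset":[0,0,0.03],"spin":0},
    {"offset":[0,0,0],"spin":0}
  ]
}}

```text
time_s: 33.95
ee_pos: [446.5, 364.4, 39.7]
ee_rot: [179.8, 0.2, -7.4]
force: [-0.2, 0.3, -0.3]
gripper_width: 80.1
gripper_force: 0.0
```

{"api": "arm_command", "payload": {
  "motion": [
    {"offset":[0,0,0.02],"spin":0},
    {"offset":[0,0,0],"spin":0},
    {"offset":[0,0,0],"spin":0}
  ]
}}

```text
time_s: 34.33
ee_pos: [448.7, 366.3, 23.6]
ee_rot: [-179.9, -0.1, -7.4]
force: [0.2, 1.3, -0.1]
gripper_width: 80.1
gripper_force: 0.0
```

{"api": "arm_command", "payload": {
  "motion": [
    {"offset":[0,0,0],"spin":0},
    {"offset":[0,0,0],"spin":0},
    {"offset":[0,0,0],"spin":0},
    {"offset":[0,0,0],"spin":0},
    {"offset":[0,0,0],"spin":0}
  ],
  "jaw": 0.035
}}

```text
time_s: 34.95
ee_pos: [447.9, 365.6, 22.2]
ee_rot: [180.0, -0.0, -7.4]
force: [-0.8, -1.3, 3.4]
gripper_width: 51.9
gripper_force: 40.0
```

{"api": "arm_command", "payload": {
  "motion": [
    {"offset":[0,0,-0.02],"spin":0},
    {"offset":[0,0,-0.05],"spin":0},
    {"offset":[0,0,-0.05],"spin":0},
    {"offset":[0,0,-0.05],"spin":0},
    {"offset":[0,0,0],"spin":0}
  ]
}}

```text
time_s: 35.58
ee_pos: [449.8, 367.4, 196.0]
ee_rot: [-179.6, -0.4, -7.4]
force: [1.0, -0.1, -2.3]
gripper_width: 52.0
gripper_force: 40.0
```

```bash
python3 - <<'E'
from h import *
I,D,P,s=shot('wrist')
z=s['ee_pos'][2]; print(s['ee_pos'],s['ee_rot'],s['gripper_width'])
print('held',things(I,P,z-10,z+20,(490,360),90,300))
togo(516,-233,190,3.5)
E
```

```text
[449.76908486 367.39410016 196.0164479 ] [-179.60290752   -0.36536035   -7.40722041] 52.04618951823873
held [(array([480.1, 364. ,  83.3,  73.2,  -8. ]), 22046, np.float64(200.4), [34.0, 54.0, 87.0]), (array([411.5, 373.1,  52.5,  20.9,  82.5]), 2928, np.float64(200.0), [36.0, 59.0, 96.0])]
goal [516, -233, 190, 3.5] offset before spin m [0.1443, 0.5855, 0.0019] spin rad -0.19 final yaw 3.5 q6 135.5
```

{"api": "arm_command", "payload": {
  "motion": [
    {"offset":[0.0131,0.0532,0],"spin":0},
    {"offset":[0.0131,0.0532,0],"spin":0},
    {"offset":[0.0131,0.0532,0],"spin":0},
    {"offset":[0.0131,0.0532,0],"spin":0},
    {"offset":[0.0131,0.0532,0],"spin":0}
  ]
}}

```text
time_s: 36.25
ee_pos: [477.2, 91.6, 189.6]
ee_rot: [179.9, 0.2, -7.4]
force: [0.7, 0.1, -1.5]
gripper_width: 51.8
gripper_force: 40.0
```

{"api": "arm_command", "payload": {
  "motion": [
    {"offset":[0.0131,0.0532,0],"spin":0},
    {"offset":[0.0131,0.0532,0],"spin":0},
    {"offset":[0.0131,0.0532,0],"spin":0},
    {"offset":[0.0131,0.0532,0],"spin":0},
    {"offset":[0.0131,0.0532,0],"spin":0}
  ]
}}

```text
time_s: 36.88
ee_pos: [508.0, -180.0, 189.4]
ee_rot: [-179.9, 0.2, -7.4]
force: [0.9, -0.3, -1.1]
gripper_width: 51.7
gripper_force: 40.0
```

{"api": "arm_command", "payload": {
  "motion": [
    {"offset":[0.0131,0.0532,0],"spin":0},
    {"offset":[0,0,0],"spin":-0.1},
    {"offset":[0,0,0],"spin":-0.09},
    {"offset":[0,0,0],"spin":0},
    {"offset":[0,0,0],"spin":0}
  ]
}}

```text
time_s: 37.5
ee_pos: [514.8, -232.7, 190.6]
ee_rot: [-179.9, 0.1, 3.4]
force: [-0.1, -0.9, -1.5]
gripper_width: 51.7
gripper_force: 40.0
```

```bash
python3 - <<'E'
from h import *
I,D,P,s=shot('wrist','pics/w10.png')
z=s['ee_pos'][2]; print(s['ee_pos'],s['ee_rot'],s['gripper_width'])
print('held',things(I,P,z-10,z+25,s['ee_pos'][:2]+[40,0],90,300))
m=(P[...,2]>z-10)&(P[...,2]<z+25)&(P[...,0]>s['ee_pos'][0]+30)
Q=P[m]; a=np.radians(3.5); c=np.array([515,-232.8]); d=(Q[:,:2]-c)@np.array([[np.cos(a),-np.sin(a)],[np.sin(a),np.cos(a)]])
for q in (d[d[:,1]>5],d[d[:,1]<-5]): print('far end, y-range in bay frame',np.percentile(q[:,0],99.5).round(1),np.percentile(q[:,1],[1,99]).round(1))
print('tiles',things(I,P,15.5,24,(643,-290),125,100))
print('maple',things(I,P,48,66,(523,-362),95,200))
E
```

```text
[ 514.83600761 -232.70530787  190.597273  ] [-1.79922927e+02  1.21251713e-01  3.42436544e+00] 51.68531800727483
held [(array([ 545.5, -230. ,   83.1,   73.5,    3.1]), 22476, np.float64(194.7), [39.0, 58.0, 89.0]), (array([ 476. , -234. ,   52.3,   21.7,  -86.1]), 3020, np.float64(194.9), [30.0, 47.0, 75.0])]
far end, y-range in bay frame 66.8 [ 5.2 26.7]
far end, y-range in bay frame 71.8 [-24.6  -5.1]
tiles [(array([ 640.2, -224.8,   70.7,   40.3,  -86.6]), 3518, np.float64(18.5), [63.0, 90.0, 135.0]), (array([ 647.8, -354.2,   70.7,   40.1,  -86.5]), 2952, np.float64(18.4), [126.0, 178.0, 218.0])]
maple [(array([ 526.3, -361.3,  135.5,   52.9,    3.5]), 8368, np.float64(58.3), [88.0, 127.0, 160.0])]
```

View pics/w10.png

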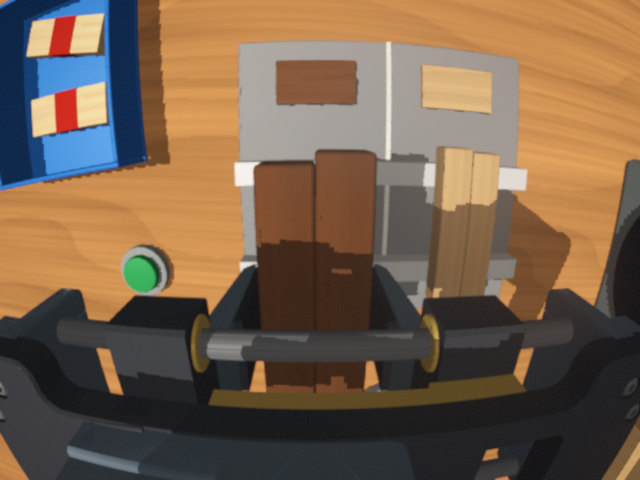

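Wrist view: walnut is held at (315,270) under the dark tile (316,82), with maple beside it in the pale tile's bay. Lowering with a 1 mm shift.

{"api": "arm_command", "payload": {
  "motion": [
    {"offset":[0.0006,0.001,0.03],"spin":0},
    {"offset":[0,0,0.04],"spin":0},
    {"offset":[0,0,0.04],"spin":0},
    {"offset":[0,0,0.01],"spin":0},
    {"offset":[0,0,0],"spin":0}
  ]
}}

```text
time_s: 38.17
ee_pos: [516.3, -234.1, 72.0]
ee_rot: [-180.0, 0.0, 3.5]
force: [-0.1, -0.8, -1.3]
gripper_width: 51.5
gripper_force: 40.0
```

{"api": "arm_command", "payload": {
  "motion": [
    {"offset":[0,0,0.004],"spin":0},
    {"offset":[0,0,0],"spin":0},
    {"offset":[0,0,0],"spin":0}
  ]
}}

```text
time_s: 38.55
ee_pos: [516.4, -234.3, 68.7]
ee_rot: [180.0, -0.1, 3.5]
force: [0.5, -0.5, -1.6]
gripper_width: 51.7
gripper_force: 40.0
```

{"api": "arm_command", "payload": {
  "motion": [
    {"offset":[-0.0005,-0.0005,0.006],"spin":0},
    {"offset":[0,0,0.005],"spin":0},
    {"offset":[0,0,0.003],"spin":0},
    {"offset":[0,0,0],"spin":0},
    {"offset":[0,0,0],"spin":0}
  ]
}}

```text
time_s: 39.17
ee_pos: [515.2, -233.5, 54.2]
ee_rot: [-180.0, 0.0, 3.5]
force: [-3.1, 1.6, 5.2]
gripper_width: 52.0
gripper_force: 40.0
```

{"api": "arm_command", "payload": {
  "motion": [
    {"offset":[0,0,0],"spin":0},
    {"offset":[0,0,0],"spin":0},
    {"offset":[0,0,0],"spin":0},
    {"offset":[0,0,0],"spin":0}
  ],
  "jaw": 0.07
}}

```text
time_s: 39.67
ee_pos: [515.6, -233.7, 53.8]
ee_rot: [-180.0, -0.0, 3.5]
force: [-0.5, -0.2, 0.9]
gripper_width: 70.2
gripper_force: 0.0
```

{"api": "arm_command", "payload": {
  "motion": [
    {"offset":[0,0,-0.03],"spin":0},
    {"offset":[0,0,-0.04],"spin":0},
    {"offset":[0,0,-0.05],"spin":0},
    {"offset":[0,0,-0.03],"spin":0},
    {"offset":[0,0,0],"spin":0}
  ]
}}

```text
time_s: 40.3
ee_pos: [516.8, -234.3, 206.4]
ee_rot: [179.8, -0.3, 3.5]
force: [0.3, 0.2, -0.3]
gripper_width: 70.1
gripper_force: 0.0
```

```bash
python3 - <<'E'
from h import *
I,D,P,s=shot('wrist')
print('walnut',things(I,P,48,66,(515,-233),85,200))
print('button',things(I,P,16,32,(450,-57),50,60))
I,D,P,s=shot('top')
print('maple',things(I,P,48,70,(523,-362),90,150))
print('cherry',things(I,P,22,40,(647,196),90,150))
print('scr',things(I,P,18,40,(655,30),75,150))
print('tin',things(I,P,80,115,(620,330),80,150))
togo(450,-56,120,3.5)
E
```

```text
walnut [(array([ 514.7, -232.3,  145.1,   52.3,    3.6]), 9425, np.float64(58.4), [45.0, 66.0, 103.0])]
button [(array([449.8, -55.5,  39.6,  38.6, -15.3]), 922, np.float64(22.4), [79.0, 151.0, 53.0])]
maple [(array([ 502.9, -351.7,   53.1,   33.3,  -20.7]), 232, np.float64(59.0), [49.0, 77.0, 105.0])]
cherry [(array([646.5, 194.5, 144.1,  52.7,   4.9]), 1169, np.float64(30.8), [39.0, 61.0, 184.0])]
scr [(array([700.9,  31.9, 100.5,  42.6,  84.7]), 647, np.float64(27.9), [113.0, 163.0, 232.0]), (array([620.7,  19.7,  99.7,  42.8, -83.3]), 663, np.float64(28.1), [117.0, 168.0, 235.0])]
tin [(array([619.8, 329.1,  79.4,  78.6,  42.3]), 967, np.float64(101.1), [94.0, 145.0, 203.0])]
goal [450, -56, 120, 3.5] offset before spin m [-0.054, -0.181, 0.0832] spin rad -0.0 final yaw 3.5 q6 61.0
```

{"api": "arm_command", "payload": {
  "motion": [
    {"offset":[-0.0135,-0.0453,0],"spin":0},
    {"offset":[-0.0135,-0.0453,0],"spin":0},
    {"offset":[-0.0135,-0.0453,0],"spin":0},
    {"offset":[-0.0135,-0.0453,0],"spin":0},
    {"offset":[0,0,0],"spin":0}
  ],
  "jaw": 0
}}

```text
time_s: 41.02
ee_pos: [448.2, -53.8, 202.2]
ee_rot: [-179.9, 0.2, 3.7]
force: [-0.8, -0.5, 0.3]
gripper_width: 23.1
gripper_force: 0.0
```

{"api": "arm_command", "payload": {
  "motion": [
    {"offset":[0,0,0.05],"spin":0},
    {"offset":[0,0,0.05],"spin":0},
    {"offset":[0,0,0.045],"spin":0},
    {"offset":[0,0,0],"spin":0},
    {"offset":[0,0,0],"spin":0}
  ]
}}

```text
time_s: 41.65
ee_pos: [451.5, -56.6, 59.5]
ee_rot: [180.0, -0.1, 3.5]
force: [-0.8, 0.5, 0.1]
gripper_width: 0.6
gripper_force: 0.0
```

{"api": "arm_command", "payload": {
  "motion": [
    {"offset":[0,0,0.012],"spin":0},
    {"offset":[0,0,0.01],"spin":0},
    {"offset":[0,0,0.004],"spin":0},
    {"offset":[0,0,0],"spin":0},
    {"offset":[0,0,0],"spin":0}
  ]
}}

```text
time_s: 42.28
ee_pos: [450.8, -56.1, 33.2]
ee_rot: [180.0, -0.0, 3.5]
force: [-0.8, -0.6, 2.6]
gripper_width: 0.4
gripper_force: 1.5
```

{"api": "arm_command", "payload": {
  "motion": [
    {"offset":[0,0,0.002],"spin":0},
    {"offset":[0,0,0],"spin":0},
    {"offset":[0,0,0],"spin":0}
  ]
}}

```text
time_s: 42.65
ee_pos: [450.8, -56.1, 31.1]
ee_rot: [180.0, -0.0, 3.5]
force: [-0.8, -0.5, 5.1]
gripper_width: 0.4
gripper_force: 2.2
```

{"api": "arm_command", "payload": {
  "motion": [
    {"offset":[0,0,0.002],"spin":0},
    {"offset":[0,0,0],"spin":0},
    {"offset":[0,0,0],"spin":0}
  ]
}}

```text
time_s: 43.02
ee_pos: [450.8, -56.1, 30.1]
ee_rot: [180.0, -0.0, 3.5]
force: [-2.4, -0.1, 16.0]
gripper_width: 0.8
gripper_force: 8.0
```

{"api": "arm_command", "payload": {
  "motion": [
    {"offset":[0,0,0.001],"spin":0},
    {"offset":[0,0,0],"spin":0},
    {"offset":[0,0,0],"spin":0}
  ]
}}

```text
time_s: 43.4
ee_pos: [450.9, -56.1, 29.9]
ee_rot: [180.0, -0.1, 3.5]
force: [-6.1, -0.4, 24.1]
gripper_width: 0.5
gripper_force: 12.4
```

The button is on its stop: force rose to 24 N with no further travel. Retreating and checking everything.

{"api": "arm_command", "payload": {
  "motion": [
    {"offset":[0,0,-0.02],"spin":0},
    {"offset":[0,0,-0.05],"spin":0},
    {"offset":[0,0,-0.06],"spin":0},
    {"offset":[0,0,-0.06],"spin":0},
    {"offset":[0,0,-0.03],"spin":0}
  ]
}}

```text
time_s: 44.02
ee_pos: [451.4, -56.0, 250.8]
ee_rot: [180.0, -0.3, 3.5]
force: [-0.6, 0.6, -0.0]
gripper_width: 0.6
gripper_force: 0.0
```

{"api": "arm_command", "payload": {
  "motion": [
    {"offset":[-0.04,0,0],"spin":0},
    {"offset":[-0.04,0,0],"spin":0},
    {"offset":[0,0,0],"spin":0},
    {"offset":[0,0,0],"spin":0}
  ]
}}

```text
time_s: 44.52
ee_pos: [371.2, -60.9, 247.8]
ee_rot: [-180.0, -0.0, 3.5]
force: [0.1, -0.6, 0.1]
gripper_width: 0.4
gripper_force: 0.0
```

```bash
python3 - <<'E'
from h import *
I,D,P,s=shot('top','pics/t9.png'); print(s['time_s'],s['ee_pos'])
print('rack',things(I,P,48,70,(519,-298),140,150))
print('cherry',things(I,P,22,40,(647,196),90,150))
print('scr',things(I,P,18,40,(655,30),75,150))
print('tin',things(I,P,80,115,(620,330),80,150))
print('button',things(I,P,16,32,(450,-57),50,60))
E
```

```text
44.525 [371.19727405 -60.88180829 247.81209152]
rack [(array([ 523.9, -363.9,  142.6,   53.6,    3.7]), 1332, np.float64(59.0), [99.0, 159.0, 216.0]), (array([ 515.8, -234.8,  144.8,   53.2,    3.3]), 1297, np.float64(58.9), [33.0, 56.0, 98.0])]
cherry [(array([646.2, 194.1, 144. ,  52.9,   5.1]), 1164, np.float64(30.8), [37.0, 59.0, 178.0])]
scr [(array([700.8,  31.7,  99.6,  44.3,  83.4]), 649, np.float64(28.0), [109.0, 159.0, 228.0]), (array([621.1,  19.9,  99.7,  43.3, -84.7]), 671, np.float64(28.0), [113.0, 163.0, 230.0])]
tin [(array([619. , 329. ,  80.5,  78.2,  -1.7]), 969, np.float64(100.9), [91.0, 141.0, 197.0])]
button []
```

View pics/t9.png

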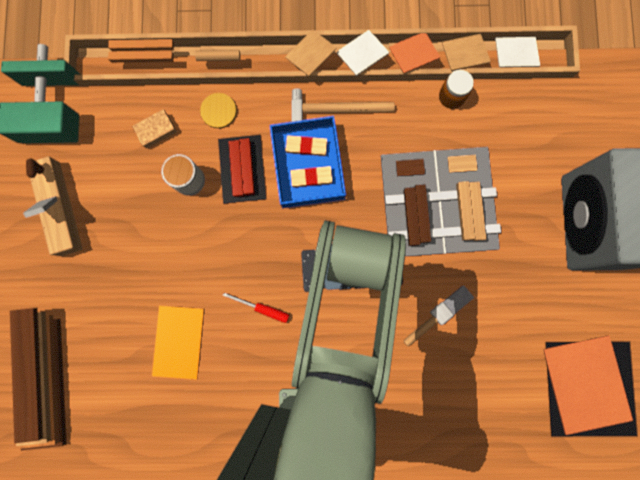

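The picture shows both scraps in the bin (306,160), cherry on the mat (241,168), walnut (417,214) and maple (472,210) in their bays, and the tin unmoved at (182,175).

```bash
python3 -c "
from workcell import env
print(env.job_done())"
```

```text
the job is handed in; nothing more can be done
None
```

The job is handed in with every step done in order: both offcuts are in the bin, cherry is on the mat (aimed about 3 mm off centre to clear the tin), maple and walnut are in their marked bays, the button was pressed to its stop, and the tin did not move.

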